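# Reset the length stop of the bread guide

### The job

Set the bread guide to the length marked with the red clip: swing the clamp lever of the white length stop open before moving the stop, slide the stop until its index line points at the red clip, and clamp it there again with the lever swung fully home. Leave the other things on the worktop where they stand.

Things in the scene. Friction and masses are not known exactly. Their poses are not given: they have to be found in the camera images.
- bread_guide: Bread portioning guide fixed to the worktop: wooden board 104 x 360 mm, top 18 mm high. Origin: centre of its underside. y runs along its length, -x is the edge nearest the robot; it may be turned up to 6 degrees. An aluminium rail (top 36 mm high) runs along y near the far edge, a ruler along the near edge. At y = -155 to -166 mm thin knife posts reach 82 mm above the worktop.
- length_stop (a joint): Position of the sliding length stop on the rail in m, 0 to 0.165, growing toward the guide's +y. Unclamped: a snug slide, about 4 N of friction plus 6 N at 0.1 m/s, stays where left; clamped: holds above 50 N. One rigid piece: aluminium carriage (83 mm along y, top 49 mm above the worktop) and a white upright stop plate 10 mm thick (y), 80 mm deep (x), from 20 to 70 mm above the worktop.
- stop_grip (a point): Top edge of the white stop plate's free part over the board, middle of its 10 mm thickness (guide's y), 70 mm above the worktop: can be pinched here from above; it reaches down 50 mm. Axes as the guide's. Along x the free plate runs 16 mm nearer and 23 mm farther, where the carriage begins. With the lever open, its arm stays 40 mm to +y of the plate here.
- stop_index (a point): Index of the stop: foot of the nose with the black line at the near end of the white stop plate, middle of the plate's thickness, 24 mm above the worktop. Axes as the guide's. The stop is set when this point has the same y in the guide's frame as the red clip.
- clamp_lever (a joint): Angle of the clamp lever in rad about a vertical axis. 0: fully home, clamped, lever along the guide's +y, at its stop; grows counter-clockwise from above as it swings out toward the robot, to 1.2 (open stop). It grips the rail only below about 0.5; near home it needs up to about 4 N at the knob, elsewhere it turns easily and stays where left.
- lever_knob (a point): Grip point of the upright round black knob at the lever's end: 19 mm diameter, 57 to 89 mm above the worktop; this point is on its axis, 78 mm above the worktop, 68 mm from the lever's turning axis, which rides with the stop. The arm under the knob is 12 mm wide, its top 57 mm above the worktop. The point's y axis points along the lever, from the turning axis to the knob.
- red_clip: Red plastic setting clip on the ruler at the near edge of the guide, 8 mm wide along y, its finger tab standing 14 mm out over the near edge, top 21 mm above the worktop, fixed. Origin at its middle on the ruler; axes as the guide's. The wanted setting.
- blue_clip: Blue clip of the same shape elsewhere on the ruler, fixed: another setting, not wanted now. Red and blue may be either way round.
- egg_cup_1: White egg cup, 49 mm diameter, 60 mm tall, standing to the left of the guide. Leave alone.
- egg_cup_2: Blue egg cup, 49 mm diameter, 60 mm tall, standing to the left of the guide. Leave alone.
- honey_jar: Honey jar with dark lid, 65 mm diameter, 86 mm tall, standing to the left. Leave alone.
- mug_a: White mug with flowers, 82 mm diameter, 91 mm tall, standing to the left. Leave alone.
- apple_b: Red apple, 75 mm, lying to the right of the guide. Leave alone.
- butter_spreader: Flat wooden butter spreader, 151 x 26 x 9 mm, lying at the right. Leave alone.
- salt_shaker: Salt shaker, 44 mm diameter, 90 mm tall, standing at the right. Leave alone.
- pepper_mill: Wooden pepper mill, 58 mm diameter, 170 mm tall, standing at the right by the toaster. Leave alone.
- oil_bottle: Oil bottle, 62 mm diameter, 264 mm tall, standing at the far right by the toaster. Leave alone.

How it is judged:
By the outcome, as a careful person would: the job done as asked, in the order asked, and still so for the second after the job is handed in, with the robot touching nothing.
It also fails if it takes over 61 s, if anything falls off the work surface, if the arm or the gripper's body presses on something with over 40 N, if the wrist force passes 120 N, or if a joint passes its speed limit or range.

### The arm

A 6-joint arm with a two-finger parallel gripper is mounted at the origin on a cart in front of the work surface, level with it; the furniture and walls round the work are solid. World frame = base frame: x ahead of the robot, y to its left, z up, the work surface at z = 0. Lengths are in mm, angles in rad, forces in N, time in s.
With the tool pointing down it reaches from about 325 to 900 mm from the base axis. Payload 6.1 kg.
Tool frame: the origin (TCP) lies on the centre line of the jaws, within the pads' length; the fingertips stand 22 mm ahead of it and the grasp point (between the pads) lies 3 mm ahead of it; z points along the fingers, y is the line along which they close (so a half turn about z gives the same grasp; the last joint's range is limited). The gripper opens to 85 mm and grips with 20 to 120 N. Pads are 22 mm wide; open, the fingers measure 114 mm over their backs; the gripper's body (76 mm by 85 mm) begins 54 mm behind the grasp point. The pads swing forward as they close: fully open they stand 13 mm farther back than shut.
Start: joints at [1.139, 0.22, 1.526, -0, 1.395, -0.126], TCP at [188.158, 595.997, 253.3] pointing down, gripper open.
Joint ranges: [-2.98, 2.98], [-0.91, 2.08], [0.09, 2.57], [-1.24, 4.39], [0.2, 2.65], [-2.68, 2.68]. Speed limits (rad/s): [2.57, 2.57, 3.01, 3.14, 3.14, 3.14].

### API

Orientations are given as [roll, pitch, yaw] about the fixed x, y, z axes, in that order (R = Rz(yaw) Ry(pitch) Rx(roll)).
In Python, from station import env gives the robot as it stands. The module is installed in compiled form; this text tells all that it offers.
- The arm moves only by the shell command python3 -m handwheel 'ROWS' [FORCE]. ROWS is JSON, one flat list of numbers, 7 for each row, row after row: the shift along the tool's x, y, z in mm, then the turn, a rotation vector about the tool's x, y, z in rad, then the opening, from 0 (shut) to 1 (fully open). A call has 1 to 20 rows; each row is the pose to reach, as a shift and turn from the pose commanded when the call began, along the tool's axes at that moment; what a row does not reach only later rows make up. A row lasts 1/8 s, in which the tool goes at most 62.5 mm and 10.7 degrees, less where a joint would pass 70% of its speed; a pose out of reach is approached as far as the arm can. A call with a gripper value outside its range is refused whole. The fingers move at their own pace and stop on an object; FORCE is the grip in N (left out, the last holds). Time passes only in rows, so rows that repeat a pose let the fingers close. It gives the time, the measured TCP pose, the force, the opening and the grip force at its end, in the units of the state.
- env.sense(): the state, without advancing time (a new reading comes with each control period).
- env.read_camera(name): name is "scene" or "side" or "wrist"; returns (picture, depth): 384x512x3 uint8, blue, green, red; 384x512 float32, mm along the optical axis (not along the pixel's ray), 0 where there is no reading.
- env.get_calibration(name): a dict with "fx", "fy", "cx", "cy" (pixels), "R" (3x3) and "t" (3): a world point X has camera coordinates R X + t. Camera axes: x right, y down, z forward; pixel columns grow to the right and rows downward; lengths in mm; the calibration is good to about 2 mm. The wrist camera is an equidistant fisheye: a pixel r from the principal point sees the ray r / f radians off the axis. A picture is of the moment at which its call begins: read the wrist's pose just before it. get_calibration takes no time and is no camera call; for the wrist camera it gives the pose at the moment of the call.
- env.finish_job(): hands the job in; it is judged then, once.
The state is a dict: "time": time; "q": joint angles; "qd": joint speeds; "tau": joint torques, N m; "ee_pos": TCP position; "orientation": TCP orientation; "force": force on the tool from outside, world axes, zero at the start; "wrist_torque": the same for the moment, N m; "grip_width": finger opening in mm; "gripper_force": force on a finger pad.
Only numpy, scipy, OpenCV 4.12 (cv2) and the standard library are available. Lean on these libraries where they do the work, as an engineer would, in place of code of your own. Each camera call takes 0.05 s, during which the arm holds its last target. There are 200 camera calls.

## Working session

There is one attempt and no reset: what is moved stays moved. The work goes in short steps, Python scripts to look and compute and a shell command to move; the robot and the scene stay as the last step left them, time stands still between calls to the robot, and variables do not carry over. Pictures are saved under pics/ and viewed, at most 10 in all, crops included, and the job is handed in when it is done.

```bash
mkdir -p pics; python3 - <<'E'
from station import env
import cv2,numpy as np
s=env.sense();print(s['time'],s['ee_pos'],s['orientation'])
for n in("scene","side"):
    p,d=env.read_camera(n);cv2.imwrite(f"pics/{n}0.png",p);np.save(f"pics/{n}0.npy",d)
    c=env.get_calibration(n);print(n,c)
E
```

```text
0.0 [187.92862396 595.49444118 252.21843007] [-3.13967946e+00 -2.55465844e-04  2.83577537e+00]
scene {'fx': 408.56204500382813, 'fy': 408.56204500382813, 'cx': 254.38410463562641, 'cy': 190.006920431294, 'R': array([[ 9.99888077e-01,  1.12506853e-02,  9.86187126e-03],
       [ 1.49484294e-02, -7.78394932e-01, -6.27596904e-01],
       [ 6.15535348e-04,  6.27674081e-01, -7.78475992e-01]]), 't': array([-441.19127216,   10.19569573, 1485.44987362])}
side {'fx': 418.18377916494825, 'fy': 418.18377916494825, 'cx': 258.4425160508262, 'cy': 187.42871249642698, 'R': array([[-0.47875472, -0.87779111, -0.01663376],
       [-0.68010627,  0.38278386, -0.62524554],
       [ 0.55520211, -0.28802653, -0.78025082]]), 't': array([ 159.75461638,  366.52135579, 1454.97032594])}
```

View pics/scene0.png

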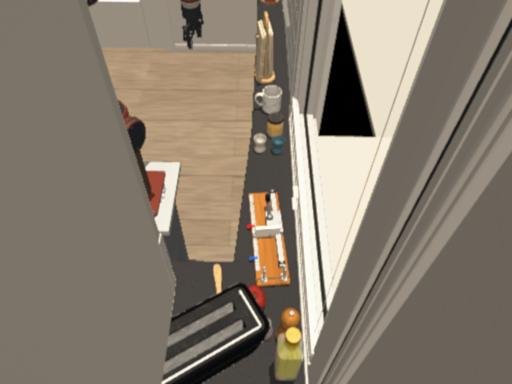

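View pics/side0.png

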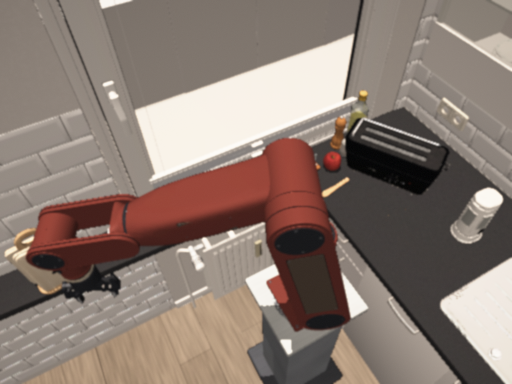

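The scene shows the guide around pixel (268,237), the red clip at (250,227), the blue clip at (252,258), the white plate at (267,230), and the lever knob near (268,198). The side view is blocked by the arm. I'll take rough positions from these pixels, then look closer with the wrist camera.

```bash
cat > h.py <<'E'
from station import env
import cv2,numpy as np
from scipy.spatial.transform import Rotation as Ro
def ray(c,u,v,fish=False):
    a=np.array([(u-c['cx'])/c['fx'],(v-c['cy'])/c['fy']])
    if fish:
        r=np.hypot(*a); d=np.array([*(a/max(r,1e-9)*np.sin(r)),np.cos(r)])
    else: d=np.array([*a,1.])
    return -c['R'].T@c['t'], c['R'].T@d
def onz(c,u,v,z,fish=False):
    o,d=ray(c,u,v,fish); return o+d*(z-o[2])/d[2]
def proj(c,X):  # fisheye
    p=c['R']@np.array(X,float)+c['t']; r=np.arctan2(np.hypot(p[0],p[1]),p[2]); k=r/np.hypot(p[0],p[1])
    return c['fx']*p[0]*k+c['cx'],c['fy']*p[1]*k+c['cy']
def totool(v):  # world vector -> tool axes
    return Ro.from_euler('xyz',env.sense()['orientation']).inv().apply(v)
E
python3 - <<'E'
from h import *
c=env.get_calibration("scene")
for n,u,v,z in [("red",250,227,20),("blue",252,258,20),("plate",267,231,70),("knob",268,198,85),("cornNL",250,194,18),("cornFL",278,192,18),("cornNR",257,283,18),("cornFR",288,281,18),("cup",260,143,50),("apple",257,296,40)]:
    print(n,onz(c,u,v,z).round())
p=cv2.imread("pics/scene0.png");cv2.imwrite("pics/crop0.png",cv2.resize(p[120:310,210:320],None,fx=3,fy=3,interpolation=cv2.INTER_CUBIC))
s=env.sense();w=env.get_calibration("wrist");print(w, -w['R'].T@w['t'])
print(totool([1,0,0]),totool([0,1,0]))
E
```

```text
red [ 428. -155.   20.]
blue [ 437. -272.   20.]
plate [ 483. -202.   70.]
knob [487. -80.  85.]
cornNL [425. -12.  18.]
cornFL [526.  -1.  18.]
cornNR [ 453. -357.   18.]
cornFR [ 548. -349.   18.]
cup [460. 215.  50.]
apple [ 453. -410.   40.]
{'fx': 297.3186396354542, 'fy': 297.3186396354542, 'cx': 249.09571723346355, 'cy': 191.40600929786157, 'R': array([[ 0.30173227,  0.95339188, -0.00125013],
       [ 0.92032597, -0.29092464,  0.26146311],
       [ 0.24891311, -0.08004238, -0.96521266]]), 't': array([-624.71469945,  -33.72408663,  375.90708582])} [125.96553726 615.87525218 370.86690884]
[-9.53615178e-01  3.01027423e-01 -7.63703408e-04] [ 0.30102829  0.95361389 -0.00158566]
```

View pics/crop0.png

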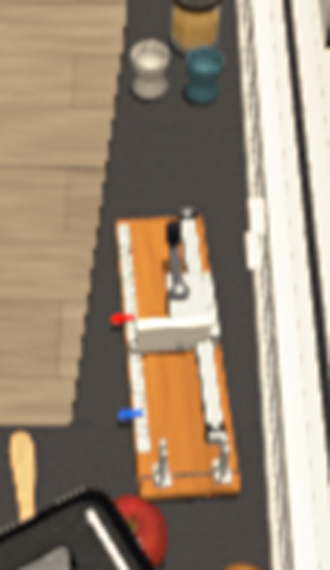

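The crop shows the guide turned about 4.6°. The lever is home, pointing +y, and the plate is on the -y side of the red clip. I'll move over the guide with the tool y axis along the guide.

```bash
python3 -m handwheel '[-498,-629,0,0,0,-0.385,1,-498,-629,0,0,0,-0.385,1,-498,-629,0,0,0,-0.385,1,-498,-629,0,0,0,-0.385,1,-498,-629,0,0,0,-0.385,1,-498,-629,0,0,0,-0.385,1,-498,-629,0,0,0,-0.385,1,-498,-629,0,0,0,-0.385,1,-498,-629,0,0,0,-0.385,1,-498,-629,0,0,0,-0.385,1,-498,-629,0,0,0,-0.385,1,-498,-629,0,0,0,-0.385,1,-498,-629,0,0,0,-0.385,1,-498,-629,0,0,0,-0.385,1,-498,-629,0,0,0,-0.385,1,-498,-629,0,0,0,-0.385,1]'
python3 - <<'E'
from h import *
c=env.get_calibration("wrist");p,d=env.read_camera("wrist");cv2.imwrite("pics/w1.png",p)
import pickle;pickle.dump((p,d,c),open("pics/w1.pkl","wb"));s=env.sense();print(s['ee_pos'],s['orientation'],s['time'])
E
```

```text
time: 2.1
ee_pos: [473.4, -152.5, 253.2]
orientation: [3.141, -0.0, -3.061]
force: [1.2, 0.1, 0.6]
grip_width: 85.4
gripper_force: 0.0
[ 473.47958309 -152.50409553  253.35982519] [ 3.14148668e+00  9.01946355e-05 -3.06071167e+00] 2.15
```

View pics/w1.png

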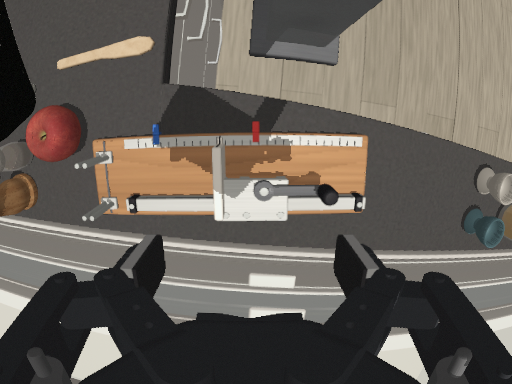

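The wrist view shows the red clip at (256,131), the blue clip at (156,134), the plate edge-on at (219,140–180), the pivot at (263,190) and the knob at (329,195). Now a zoom and mask measurements.

```bash
python3 - <<'E'
from h import *
import pickle
p,d,c=pickle.load(open("pics/w1.pkl","rb"))
cv2.imwrite("pics/crop1.png",cv2.resize(p[115:225,190:350],None,fx=5,fy=5,interpolation=cv2.INTER_CUBIC))
h=cv2.cvtColor(p,cv2.COLOR_BGR2HSV);H,S,V=cv2.split(h)
R=np.s_[100:230,85:380]
def big(m):
    z=np.zeros(m.shape,np.uint8);z[R]=m[R];n,l,st,ce=cv2.connectedComponentsWithStats(z)
    k=1+np.argmax(st[1:,4]);return l==k,st[k],ce[k]
P={}
for n,m in(("red",((H<4)|(H>174))&(S>170)&(V>60)),("blue",(H>100)&(H<130)&(S>150)&(V>60))):
    k,st,ce=big(m.astype(np.uint8));P[n]=onz(c,*ce,20,True);print(n,st,ce,P[n].round(1), d[k].mean())
v=P["red"]-P["blue"];print("yaw from clips",np.arctan2(-v[0],v[1]))
k,st,ce=big(((H>5)&(H<18)&(S>110)&(V>50)).astype(np.uint8))
k=cv2.morphologyEx(k.astype(np.uint8),cv2.MORPH_CLOSE,np.ones((5,5)))
print("board",st)
for n,u,v,z in[("pivot",263,190,57),("knobtop",329,195,89),("bNL",367,137,18),("bFL",367,213,18),("bNR",94,141,18),("bFR",98,215,18)]:
    print(n,onz(c,u,v,z,True).round(1),d[v,u])
E
```

```text
red [252 122   7  19 113] [255.21238938 130.43362832] [ 428.8 -148.5   20. ] 346.75772
blue [153 124   7  20 109] [155.71559633 133.60550459] [ 439.9 -268.9   20. ] 346.42514
yaw from clips 0.0918297642175145
board [ 225  133  143   62 5467]
pivot [ 490.7 -135.5   57. ] 326.01694
knobtop [482.2 -70.3  89. ] 295.0476
bNL [421.9  -8.2  18. ] 367.36996
bFL [521.2   9.3  18. ] 395.8364
bNR [ 452.2 -357.    18. ] 352.36578
bFR [ 554.5 -355.8   18. ] 322.1512
```

View pics/crop1.png

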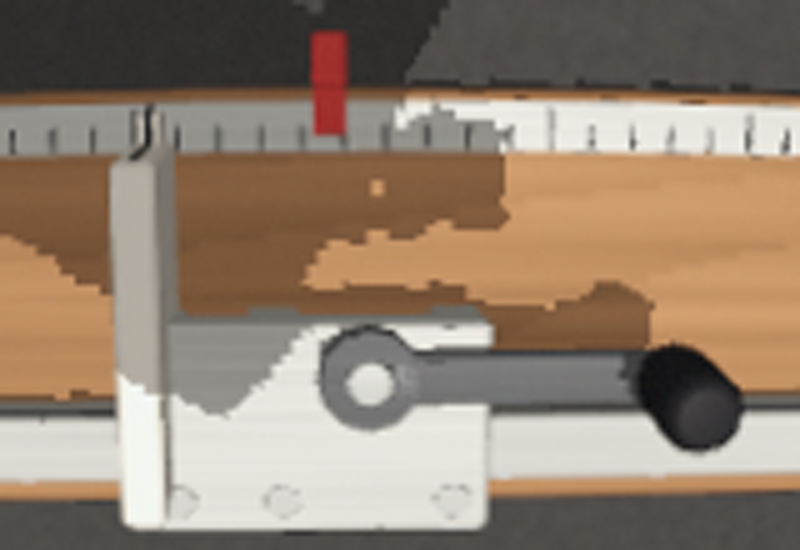

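The index foot is at image (220,137.4), the knob top at (331,197.5) and the knob foot at about (321,190). The lever is home.

```bash
python3 - <<'E'
from h import *
import pickle
p,d,c=pickle.load(open("pics/w1.pkl","rb"))
yaw=0.089;ey=np.array([-np.sin(yaw),np.cos(yaw),0]);ex=np.array([np.cos(yaw),np.sin(yaw),0])
Q={n:onz(c,u,v,z,True) for n,u,v,z in[("red",255.2,132,21),("idx",220,137.4,24),("pivot",263.9,191.6,60),("knobtop",331,197.5,89),("plateN",216.8,148,70),("plateF",218.5,219,70)]}
for n,X in Q.items():print(n,X.round(1),"along x,y:",(X-Q['idx'])@ex,(X-Q['idx'])@ey)
piv=Q['pivot'];print("knob pred",piv+68*ey, "knob dist",np.linalg.norm((Q['knobtop']-piv)[:2]))
k=piv+68*ey; s=env.sense();print("delta to knob, tool",totool(k-s['ee_pos']))
for a in(0,.3,.6,.9,1.2):
    e=np.array([-np.sin(yaw+a),np.cos(yaw+a),0]);print(a,totool(piv+68*e-k).round(1))
E
```

```text
red [ 430.6 -148.4   21. ] along x,y: -5.585889896463307 41.28847038548629
idx [ 439.8 -189.    24. ] along x,y: 0.0 0.0
pivot [ 491.6 -134.6   60. ] along x,y: 56.43391826100337 49.62977532961116
knobtop [484.6 -67.7  89. ] along x,y: 55.400791952050255 116.83303816452792
plateN [ 446.8 -187.4   70. ] along x,y: 7.076698535487452 0.9545317790460399
plateF [ 523.6 -181.5   70. ] along x,y: 84.0868343581078 0.05189831584199779
knob pred [485.57582617 -66.83251288  60.        ] knob dist 67.21120357224052
delta to knob, tool [-18.96090896  84.39373327 193.3704809 ]
0 [0. 0. 0.]
0.3 [20.1 -3.2 -0. ]
0.6 [ 38.3 -12.2  -0. ]
0.9 [ 53.1 -26.2  -0. ]
1.2 [ 63.  -43.9  -0. ]
```

```bash
python3 -m handwheel '[-19,84,50,0,0,0,0.6,-19,84,80,0,0,0,0.6,-19,84,130,0,0,0,0.6,-19,84,169,0,0,0,0.6,-19,84,169,0,0,0,0.6,-19,84,169,0,0,0,0.6,-19,84,169,0,0,0,0,-19,84,169,0,0,0,0,-19,84,169,0,0,0,0,-19,84,169,0,0,0,0,-19,84,169,0,0,0,0]' 30; python3 -c "
from station import env;print(env.sense()['q'])"
```

```text
time: 3.52
ee_pos: [487.3, -68.2, 86.3]
orientation: [3.141, 0.003, -3.063]
force: [-0.4, 4.0, 6.4]
grip_width: 17.3
gripper_force: 29.1
[-3.00410172e-01  9.52875254e-02  2.00674529e+00  1.68181907e-03
  1.03689524e+00 -1.95084889e+00]
```

```bash
python3 -m handwheel '[10,-1,0,0,0,0,0,20,-3,0,0,0,0,0,29.5,-7,0,0,0,0,0,38,-12,0,0,0,0,0,46,-19,0,0,0,0,0,53,-26,0,0,0,0,0,58.5,-35,0,0,0,0,0,61.5,-41,0,0,0,0,0,61.5,-41,0,0,0,0,0]'
```

```text
time: 4.65
ee_pos: [429.0, -114.6, 86.1]
orientation: [-3.141, 0.003, -3.063]
force: [-0.4, 3.0, 6.5]
grip_width: 17.0
gripper_force: 31.8
```

```bash
python3 -m handwheel '[0,0,0,0,0,0,0.5,0,0,0,0,0,0,0.5,0,0,0,0,0,0,0.5,0,0,-50,0,0,0,0.5,0,0,-100,0,0,0,0.5,-28,-45,-115,0,0,0,0.4,-28,-74,-115,0,0,0,0.35,-28,-74,-115,0,0,0,0.35]'
python3 - <<'E'
from h import *
import pickle
s=env.sense();c=env.get_calibration("wrist");p,d=env.read_camera("wrist");cv2.imwrite("pics/w2.png",p);pickle.dump((p,d,c),open("pics/w2.pkl","wb"))
print(s['ee_pos'],s['orientation'])
E
```

```text
time: 5.65
ee_pos: [461.8, -187.3, 199.4]
orientation: [-3.141, 0.0, -3.065]
force: [-0.1, 0.6, -0.3]
grip_width: 29.7
gripper_force: 0.0
[ 461.8321644  -187.34993631  199.44346108] [-3.14112232e+00  7.58810461e-05 -3.06457619e+00]
```

View pics/w2.png

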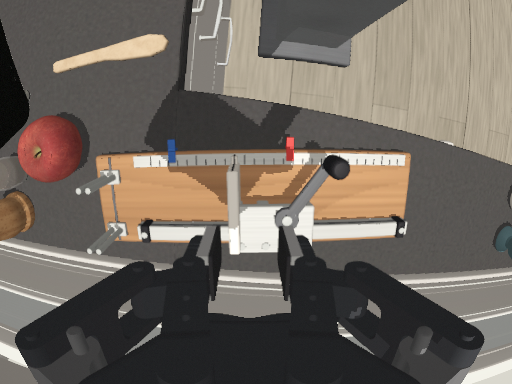

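The lever is swung out, with the pivot at (287,218) and the knob at (337,167). The index is at about (235,163) and the red clip at (290,150). I'll check the angle and offsets by ray.

```bash
python3 - <<'E'
from h import *
import pickle
p,d,c=pickle.load(open("pics/w2.pkl","rb"))
cv2.imwrite("pics/crop2.png",cv2.resize(p[130:260,215:365],None,fx=5,fy=4.6,interpolation=cv2.INTER_CUBIC)[:598])
yaw=0.089;ey=np.array([-np.sin(yaw),np.cos(yaw),0]);ex=np.array([np.cos(yaw),np.sin(yaw),0])
h=cv2.cvtColor(p,cv2.COLOR_BGR2HSV);H,S,V=cv2.split(h)
m=((H<4)|(H>174))&(S>170)&(V>60);m[:,:260]=0;m[:, 320:]=0;m[:130]=0;m[180:]=0
v,u=np.nonzero(m);print("red",u.mean(),v.mean())
Q={n:onz(c,u,v,z,True) for n,u,v,z in[("idx",235,163,24),("red",u.mean(),v.mean(),20),("pivot",287,218,60),("knobtop",339,166,89),("plateN",234,168,70),("plateF",235.5,252,70)]}
for n,X in Q.items():print(n,X.round(1),"along x,y:",(X-Q['idx'])@ex,(X-Q['idx'])@ey)
w=Q['knobtop']-Q['pivot'];print(np.arctan2(-w[0],w[1])-yaw,np.hypot(*w[:2]))
print(proj(c,[429,-114.6,89]))
E
```

```text
red 288.7931034482759 151.82758620689654
idx [ 448.1 -202.4   24. ] along x,y: 0.0 0.0
red [ 433. -149.   20.] along x,y: -10.302439900822893 54.514444399043875
pivot [ 489.6 -149.7   60. ] along x,y: 45.96000417656426 48.77915522861764
knobtop [ 432.2 -116.8   89. ] along x,y: -8.258481816949471 86.72293903428924
plateN [ 444.5 -201.4   70. ] along x,y: -3.5438070192095377 1.3750646840760066
plateF [ 523.1 -195.2   70. ] along x,y: 75.37797055407812 0.549713010302428
0.9601837133321076 66.17684604845105
(np.float64(342.0198372066668), np.float64(162.38607762161325))
```

View pics/crop2.png

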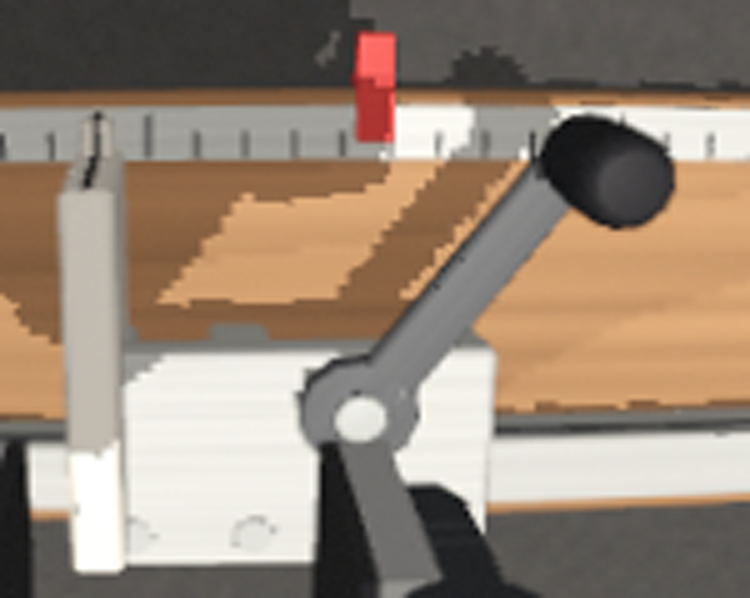

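The stop dragged about 14 mm to -y while the lever was already swinging free, because the knob's grip friction pulled it. The lever is at about 1.0 rad, well open. When closing I'll push the knob with shut fingers instead of gripping it. Next I'll pinch the plate.

```bash
python3 - <<'E'
from h import *
import pickle
p,d,c=pickle.load(open("pics/w2.pkl","rb"))
yaw=0.089;ey=np.array([-np.sin(yaw),np.cos(yaw),0])
i=onz(c,234.4,155.5,24,True);r=onz(c,290-.6,151.8,20,True);print(i,r,(r-i)@ey)
E
python3 -m handwheel '[0,-13,40,0,0,-0.012,0.33,0,-13,80,0,0,-0.012,0.33,0,-13,115,0,0,-0.012,0.33,0,-13,138,0,0,-0.012,0.33,0,-13,138,0,0,-0.012,0.33,0,-13,138,0,0,-0.012,0,0,-13,138,0,0,-0.012,0,0,-13,138,0,0,-0.012,0,0,-13,138,0,0,-0.012,0]' 40
```

```text
[ 440.56839254 -203.51922775   24.        ] [ 432.92578771 -148.40992645   20.        ] 55.57047916800104
time: 6.82
ee_pos: [463.0, -199.2, 62.1]
orientation: [-3.141, 0.001, -3.05]
force: [-3.2, -4.1, 0.6]
grip_width: 9.4
gripper_force: 42.9
```

```bash
python3 -m handwheel '[0,9,0,0,0,0,0,0,18,0,0,0,0,0,0,27,0,0,0,0,0,0,36,0,0,0,0,0,0,45,0,0,0,0,0,0,54,0,0,0,0,0,0,54,0,0,0,0,0,0,54,0,0,0,0,0]'
python3 - <<'E'
from h import *
import pickle
s=env.sense();c=env.get_calibration("wrist");p,d=env.read_camera("wrist");pickle.dump((p,d,c),open("pics/w3.pkl","wb"))
print(s['ee_pos'],s['orientation'])
u,v=map(int,proj(c,[432,-148,22]));print(u,v)
a,b=max(v-70,0),max(u-80,0);print(a,b);cv2.imwrite("pics/crop3.png",cv2.resize(p[a:a+120,b:b+160],None,fx=5,fy=5,interpolation=cv2.INTER_CUBIC))
E
```

```text
time: 7.82
ee_pos: [458.1, -145.0, 62.1]
orientation: [3.142, 0.001, -3.05]
force: [-4.8, 0.2, 7.2]
grip_width: 9.4
gripper_force: 43.7
[ 458.13087118 -144.97469378   62.06032633] [ 3.14155590e+00  5.35117172e-04 -3.05036981e+00]
247 183
113 167
```

View pics/crop3.png

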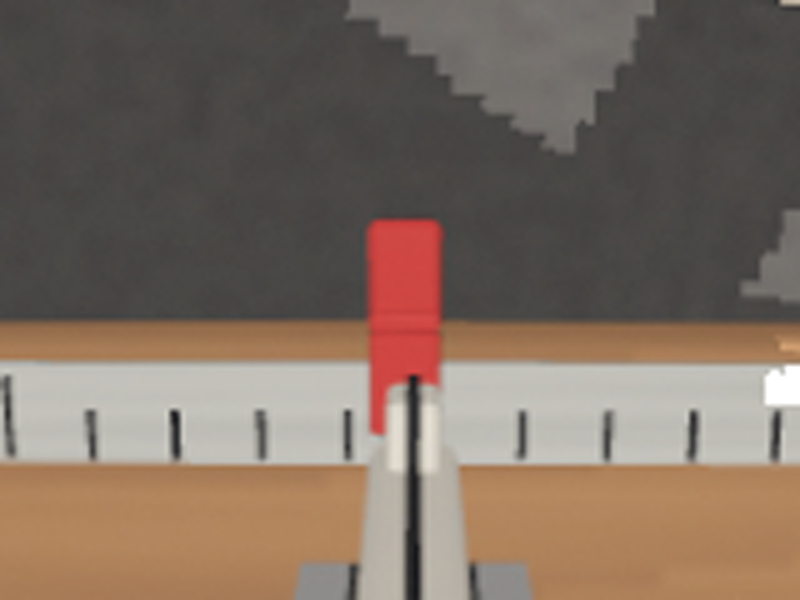

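The index line is at crop column 413 and the red clip's centre is at 405 (about 8.75 px/mm), so the stop is 0.9 mm too far to +y. I'll correct it.

```bash
cat > chk.py <<'E'
from h import *
s=env.sense();c=env.get_calibration("wrist");p,d=env.read_camera("wrist")
print(s['ee_pos'],s['time'])
h=cv2.cvtColor(p,cv2.COLOR_BGR2HSV);H,S,V=cv2.split(h)
u0,v0=map(int,proj(c,[432,-148,22]));R=np.s_[v0-30:v0+40,u0-25:u0+25]
m=((H<4)|(H>174))&(S>150)&(V>60);z=np.zeros_like(m);z[R]=m[R]
v,u=np.nonzero(z);top=v<v.min()+14
rc=u[top].mean();a=int(v.max())+8
row=p[a-4:a+12,int(rc)-10:int(rc)+14].min(2).astype(float).mean(0)
w=np.clip(row.max()*0.6-row,0,None);print("red",rc,v.min(),v.max(),"line row profile",row.round(),"from col",int(rc)-10)
E
python3 -m handwheel '[0,-0.9,0,0,0,0,0,0,-0.9,0,0,0,0,0,0,-0.9,0,0,0,0,0]'; python3 chk.py
```

```text
time: 8.25
ee_pos: [458.1, -145.2, 62.0]
orientation: [3.14, 0.0, -3.051]
force: [-4.3, 2.6, 8.9]
grip_width: 9.3
gripper_force: 44.0
[ 458.14296562 -145.19651181   62.04045063] 8.25
red 247.86274509803923 157 198 line row profile [102. 113. 125. 150. 165. 166. 166. 172. 180. 182. 164. 100.  37.  72.
 146. 182. 180. 174. 168. 167. 166. 158. 132. 116.] from col 237
```

```bash
python3 -m handwheel '[0,-0.9,0,0,0,0,0,0,-0.9,0,0,0,0,0,0,-0.9,0,0,0,0,0]'; python3 chk.py
```

```text
time: 8.68
ee_pos: [458.2, -146.0, 62.0]
orientation: [3.14, 0.0, -3.051]
force: [-4.9, 3.7, 9.2]
grip_width: 9.2
gripper_force: 44.0
[ 458.21780583 -145.96470467   62.04743416] 8.675
red 249.03381642512076 157 192 line row profile [134. 162. 170. 161. 149. 172. 192. 196. 180. 111.  42.  89. 164. 197.
 193. 179. 150. 156. 172. 167. 152. 149. 149. 149.] from col 239
```

The index line is at column 249.05 and the red clip at 249.03, so they are aligned. I'll release, move to the near side of the knob with shut fingers, and verify.

```bash
python3 -m handwheel '[0,0,0,0,0,0,0.3,0,0,0,0,0,0,0.3,0,0,0,0,0,0,0.3,0,0,-40,0,0,0,0.3,0,0,-70,0,0,0,0.2,30,45,-70,0,0,0,0,57,90,-70,0,0,0,0,57,90,-70,0,0,0,0]'; python3 chk.py
python3 - <<'E'
from h import *
c=env.get_calibration("wrist");p,d=env.read_camera("wrist");cv2.imwrite("pics/w4.png",p)
print(proj(c,[428,-61,89]),proj(c,[487.9,-93.5,60]))
E
```

```text
time: 9.72
ee_pos: [390.7, -60.0, 130.4]
orientation: [3.14, -0.001, -3.048]
force: [-0.0, 0.3, -0.1]
grip_width: -0.0
gripper_force: 0.0
[390.72767928 -60.03605435 130.41617753] 9.725
red 145.32 215 240 line row profile [144. 141. 142. 147. 155. 142. 130. 175. 190. 187. 169. 164. 163. 163.
 162. 163. 161. 138. 138. 162. 163. 163. 163. 163.] from col 135
(np.float64(244.27377363382118), np.float64(278.76059599731184)) (np.float64(198.67739226270544), np.float64(317.070319221207))
```

View pics/w4.png

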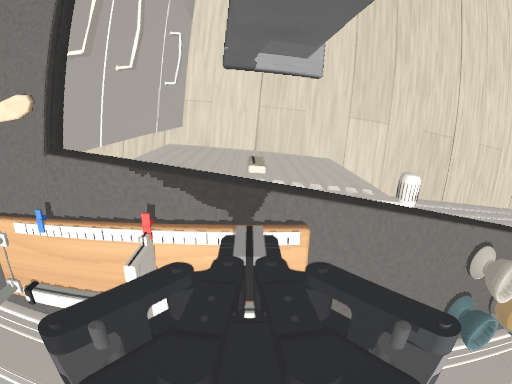

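```bash
python3 -m handwheel '[0,-4,25,0,0,0,0,0,-4,46,0,0,0,0,0,-4,46,0,0,0,0,-17,-4,46,0,0,0,0,-23,3,46,0,0,0,0,-29.5,10,46,0,0,0,0,-37,15,46,0,0,0,0,-44,19,46,0,0,0,0,-52,22,46,0,0,0,0,-60,24.5,46,0,0,0,0,-67,25,46,0,0,0,0,-73.5,25.5,46,0,0,0,0,-73.5,25.5,46,0,0,0,0]'
```

```text
time: 11.45
ee_pos: [462.2, -30.4, 84.8]
orientation: [3.141, -0.006, -3.05]
force: [-10.0, -0.1, 7.6]
grip_width: 0.0
gripper_force: 5.3
```

```bash
python3 -m handwheel '[-1.5,0,0,0,0,0,0,-3,0,0,0,0,0,0,-3,0,0,0,0,0,0]'
```

```text
time: 11.82
ee_pos: [462.6, -30.2, 84.5]
orientation: [3.141, -0.011, -3.05]
force: [-20.8, -1.4, 15.2]
grip_width: -0.2
gripper_force: 10.5
```

```bash
python3 -m handwheel '[10,0,0,0,0,0,0,35,0,0,0,0,0,0,35,0,-60,0,0,0,0,35,-30,-110,0,0,0,0,15,-80,-120,0,0,0,0,15,-117,-120,0,0,0,0,15,-117,-120,0,0,0,0,15,-117,-120,0,0,0,0]'; python3 chk.py
python3 - <<'E'
from h import *
c=env.get_calibration("wrist");p,d=env.read_camera("wrist")
cv2.imwrite("pics/w5.png",cv2.resize(p[120:280,160:370],None,fx=3.7,fy=3.7,interpolation=cv2.INTER_CUBIC))
E
```

```text
time: 12.82
ee_pos: [462.6, -147.7, 205.1]
orientation: [3.141, 0.0, -3.051]
force: [-0.5, 0.4, 0.0]
grip_width: 0.2
gripper_force: 0.0
[ 462.56704139 -147.66859638  205.12759021] 12.825
red 251.24778761061947 133 155 line row profile [ 70.  70.  72. 110. 143. 150. 153. 147. 129. 132. 148. 153. 151. 142.
 114.  71.  71.  71.  71.  71.  75.  80.  79.  77.] from col 241
```

View pics/w5.png

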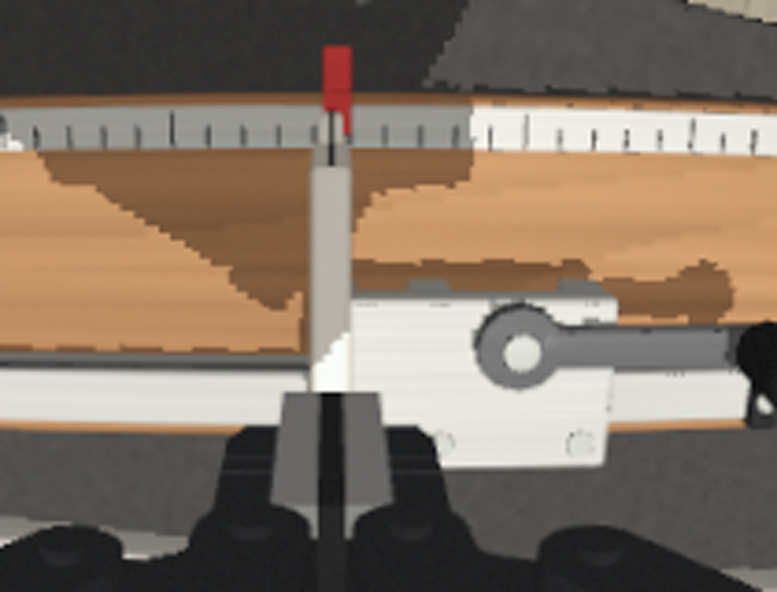

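The lever is home along +y. The index line is at crop column 332 and the clip's centre at 337, which suggests about 1.5 mm of shift during release or closing. I'll measure closer.

```bash
python3 -m handwheel '[0,0,50,0,0,0,0,0,0,90,0,0,0,0,0,0,90,0,0,0,0,0,0,90,0,0,0,0]'; cat > chk2.py <<'E'
from h import *
s=env.sense();c=env.get_calibration("wrist");p,d=env.read_camera("wrist");print(s['ee_pos'])
h=cv2.cvtColor(p,cv2.COLOR_BGR2HSV);H,S,V=cv2.split(h)
u0,v0=map(int,proj(c,[432,-148,22]))
m=((H<4)|(H>174))&(S>150)&(V>60)
ey=np.array([-np.sin(.089),np.cos(.089),0])
for v in range(v0-26,v0+34,2):
    u=np.nonzero(m[v,u0-25:u0+25])[0]+u0-25
    row=p[v,u0-14:u0+14].min(1).astype(float)
    k=row.min();w=np.clip(k+50-row,0,None);l=(w*np.arange(u0-14,u0+14)).sum()/w.sum()
    print(v,len(u),u.mean().round(2) if len(u) else '', "dark",k,l.round(2),
      "ey:", (onz(c,u.mean(),v,21,True)@ey).round(2) if len(u) else '', (onz(c,l,v,24,True)@ey).round(2))
E
python3 chk2.py
```

```text
time: 13.42
ee_pos: [463.5, -147.7, 116.8]
orientation: [-3.141, 0.001, -3.049]
force: [-0.6, 0.1, 0.2]
grip_width: -0.1
gripper_force: 0.0
[ 463.49591907 -147.72710144  116.76337653]
133 0  dark 53.0 251.51 ey:  -186.61
135 0  dark 53.0 251.55 ey:  -186.58
137 0  dark 52.0 251.54 ey:  -186.58
139 10 252.5 dark 47.0 251.58 ey: -185.86 -186.55
141 12 252.5 dark 48.0 251.51 ey: -185.86 -186.59
143 12 252.5 dark 49.0 251.49 ey: -185.85 -186.6
145 11 252.0 dark 49.0 251.49 ey: -186.21 -186.6
147 11 252.0 dark 49.0 251.53 ey: -186.2 -186.56
149 11 252.0 dark 46.0 251.41 ey: -186.19 -186.65
151 11 252.0 dark 47.0 251.45 ey: -186.19 -186.61
153 11 252.0 dark 46.0 251.43 ey: -186.18 -186.62
155 10 252.5 dark 47.0 251.54 ey: -185.81 -186.54
157 10 252.5 dark 50.0 251.61 ey: -185.81 -186.48
159 10 252.5 dark 51.0 251.61 ey: -185.8 -186.47
161 10 252.5 dark 51.0 252.38 ey: -185.79 -185.91
163 5 255.0 dark 26.0 252.43 ey: -183.96 -185.87
165 3 256.0 dark 35.0 253.8 ey: -183.22 -184.87
167 3 256.0 dark 34.0 253.63 ey: -183.21 -184.99
169 2 255.5 dark 37.0 253.32 ey: -183.56 -185.2
171 2 255.5 dark 34.0 252.95 ey: -183.55 -185.46
173 0  dark 36.0 250.0 ey:  -187.6
175 0  dark 31.0 250.0 ey:  -187.59
177 0  dark 25.0 251.61 ey:  -186.42
179 0  dark 25.0 247.69 ey:  -189.26
181 0  dark 26.0 249.38 ey:  -188.03
183 0  dark 25.0 250.19 ey:  -187.43
185 0  dark 24.0 250.18 ey:  -187.44
187 0  dark 26.0 251.01 ey:  -186.82
189 0  dark 73.0 253.48 ey:  -185.0
191 0  dark 73.0 253.89 ey:  -184.69
```

```bash
python3 - <<'E'
from h import *
p,d=env.read_camera("wrist")
print("cols",list(range(243,264)))
for v in range(156,192,2): print(v,p[v,243:264].min(1), )
E
```

```text
cols [243, 244, 245, 246, 247, 248, 249, 250, 251, 252, 253, 254, 255, 256, 257, 258, 259, 260, 261, 262, 263]
156 [63 64 62 63 58 51 54 54 53 54 53 53 53 53 53 51 57 62 62 62 62]
158 [70 70 70 70 63 52 53 55 53 54 53 55 53 54 53 52 60 69 69 70 69]
160 [147 147 147 147 132  85  53  54  54  54  53  52  53  53  55  70 120 147
 146 146 146]
162 [162 163 162 161 144  93  67  50  29  53  66  53  54  54  52 100 146 160
 161 161 161]
164 [160 160 160 156 145 142 133  81  36 108 148 128  80  54  53  99 146 160
 160 160 160]
166 [162 162 162 157 159 178 164  99  38 138 182 175 139  52  53 100 147 162
 162 162 162]
168 [143  94 122 154 157 177 167 101  37 138 182 174 139  52  53  98 145 160
 160 159 160]
170 [140  93 119 151 156 178 166  99  38 137 181 173 141  58  53  96 143 157
 156 157 156]
172 [142  94 115 145 156 179 165 100  61 143 182 172 161 145 109  97 145 158
 158 158 158]
174 [145 111 127 138 154 177 163  94  28 135 179 170 155 141 118 105 148 162
 163 163 163]
176 [ 75 111 139 141 143 143 126  72  25 101 142 142 142 140 126  90  69  71
  71  70  80]
178 [ 87 119 139 141 142 142 126  73  24 103 144 144 143 141 132 107  75  75
  74  75  76]
180 [ 90 120 140 141 143 144 127  74  24 101 143 144 144 142 139 120  78  77
  78  78  78]
182 [ 96 127 140 142 144 144 127  74  25  84 129 144 143 143 141 123  84  78
  78  77  78]
184 [106 137 140 143 144 144 127  74  27  82 129 144 144 143 140 127  95  77
  76  77  77]
186 [108 138 141 143 143 144 127  74  27  83 130 143 144 144 142 132 106  75
  76  76  76]
188 [114 142 151 160 160 160 153 138 138 148 160 160 160 157 151 141 119  76
  75  76  75]
190 [134 169 176 180 181 181 181 181 181 181 181 180 181 180 177 170 141  83
  73  74  73]
```

Numerically, the line is at column 250.9, the clip's centre at 252.95, and the scale is 1.31 px/mm. The stop is therefore 1.6 mm short. There is plenty of time, so I'll reopen the lever by pushing the knob from its far side (no grip drag) and correct it.

```bash
python3 -m handwheel '[0,0,-10,0,0,0,0,-28,58,-10,0,0,0,0,-56,117,-10,0,0,0,0,-56,117,-10,0,0,0,0,-56,117,32,0,0,0,0,-56,117,32,0,0,0,0,-56,117,32,0,0,0,0]'
```

```text
time: 14.4
ee_pos: [508.2, -27.1, 84.6]
orientation: [-3.141, 0.001, -3.051]
force: [0.9, 0.6, 0.1]
grip_width: -0.0
gripper_force: 0.0
```

```bash
python3 -m handwheel '[6,0,0,0,0,0,0,14,0,0,0,0,0,0,23,-1,0,0,0,0,0,31,-4,0,0,0,0,0,39,-7,0,0,0,0,0,46,-12,0,0,0,0,0,52.5,-17,0,0,0,0,0,58.5,-23,0,0,0,0,0,65,-31,0,0,0,0,0,65,-31,0,0,0,0,0]'
```

```text
time: 15.65
ee_pos: [445.5, -63.8, 83.3]
orientation: [-3.141, -0.0, -3.052]
force: [-1.2, -0.6, 0.4]
grip_width: 0.0
gripper_force: 0.0
```

```bash
python3 -m handwheel '[-6,0,0,0,0,0,0,-6,0,-45,0,0,0,0,-6,-40,-45,0,0,0,0.2,-5,-84,-45,0,0,0,0.33,-5,-84,-33,0,0,0,0.33,-5,-84,-33,0,0,0,0.33]'
cat > m.py <<'E'
from h import *
s=env.sense();c=env.get_calibration("wrist");p,d=env.read_camera("wrist");print(s['ee_pos'],s['time'])
h=cv2.cvtColor(p,cv2.COLOR_BGR2HSV);H,S,V=cv2.split(h)
u0,v0=map(int,proj(c,[432,-148,22]))
m=((H<6)|(H>172))&(S>110)&(V>50)
ws=np.array([m[v,u0-20:u0+20].sum() for v in range(v0-40,v0+30)]);full=[v for v,n in zip(range(v0-40,v0+30),ws) if n>=0.9*ws.max()]
ed=[]
for v in full[2:-2]:
    u=np.nonzero(m[v,u0-20:u0+20])[0];ed.append((u.min()+u0-20,u.max()+u0-20))
rc=np.mean(ed);wd=np.mean([b-a+1 for a,b in ed])
b=int(rc)-7;L=[]
for v in range(full[-1]+4,full[-1]+16):
    r=p[v,b:b+15].min(1).astype(float);k=r[3:-3].argmin()+3;w=np.clip(110-r[k-2:k+3],0,None);L.append((w*np.arange(k-2,k+3)).sum()/w.sum()+b)
print("clip",rc.round(2),"wid",wd,"line",np.round(L,2),"line-clip mm",(np.median(L)-rc)/wd*8)
E
python3 m.py
```

```text
time: 16.4
ee_pos: [457.5, -145.3, 114.8]
orientation: [3.139, -0.003, -3.051]
force: [-0.6, 0.6, 0.4]
grip_width: 27.8
gripper_force: 0.0
[ 457.46060625 -145.26970449  114.7595497 ] 16.4
clip 247.61 wid 11.777777777777779 line [245.41 251.23 251.21 251.28 251.29 251.27 251.29 245.24 245.25 245.24
 245.25 245.27] line-clip mm 0.4713857911851782
```

The plate line is at column 245.25 and the clip at 247.6, so it is still 1.6 mm short and reopening didn't move it. I'll pinch and shift it.

```bash
python3 -m handwheel '[0,-2,25,0,0,0,0.33,0,-2,53,0,0,0,0.33,0,-2,53,0,0,0,0.33,0,-2,53,0,0,0,0,0,-2,53,0,0,0,0,0,-2,53,0,0,0,0,0,-2,53,0,0,0,0]' 40; python3 m.py
```

```text
time: 17.32
ee_pos: [459.2, -148.2, 64.3]
orientation: [-3.141, 0.001, -3.05]
force: [-0.7, 3.9, 5.7]
grip_width: 9.2
gripper_force: 42.8
[ 459.20244118 -148.19404762   64.25789947] 17.325
clip 253.11 wid 14.782608695652174 line [249.25 249.26 249.41 249.4  249.4  249.37 249.35 249.35 249.35 249.34
 249.35 249.34] line-clip mm -2.033161021984547
```

```bash
python3 -m handwheel '[0,1,0,0,0,0,0,0,1.6,0,0,0,0,0,0,1.6,0,0,0,0,0,0,1.6,0,0,0,0,0]'; python3 m.py
```

```text
time: 17.88
ee_pos: [459.2, -148.0, 64.3]
orientation: [-3.139, 0.001, -3.05]
force: [-2.0, -2.8, 5.8]
grip_width: 9.6
gripper_force: 42.9
[ 459.21102538 -148.03889611   64.27668338] 17.875
clip 253.09 wid 14.826086956521738 line [249.08 249.28 249.41 249.41 249.41 249.38 249.37 249.37 249.35 249.35
 249.35 249.34] line-clip mm -2.011060930139922
```

```bash
python3 -m handwheel '[0,1,0,0,0,0,0,0,2.2,0,0,0,0,0,0,2.2,0,0,0,0,0,0,2.2,0,0,0,0,0]'; python3 m.py
```

```text
time: 18.42
ee_pos: [459.0, -146.0, 64.3]
orientation: [-3.139, 0.001, -3.05]
force: [-1.5, -4.4, 5.8]
grip_width: 9.3
gripper_force: 42.8
[ 459.01681466 -145.96684139   64.26836309] 18.425
clip 249.64 wid 15.714285714285714 line [253.   248.   245.   251.99 245.01 245.31 249.   249.93 249.1  249.26
 249.42 249.41] line-clip mm -0.23457194578125756
```

```bash
python3 -m handwheel '[0,-1,0,0,0,0,0,0,-1,0,0,0,0,0,0,-1,0,0,0,0,0.3,0,-1,0,0,0,0,0.3,0,-1,0,0,0,0,0.3,0,-1,-25,0,0,0,0.3,0,-1,-50,0,0,0,0.3,0,-1,-50,0,0,0,0.3]'; python3 m.py
```

```text
time: 19.48
ee_pos: [459.8, -146.2, 115.1]
orientation: [-3.139, 0.004, -3.05]
force: [0.3, -0.5, 0.7]
grip_width: 25.6
gripper_force: 0.0
[ 459.84567571 -146.16676345  115.09373029] 19.475
clip 250.0 wid 11.0 line [250.   250.   250.   250.   250.   250.   250.   250.   250.   250.
 249.82 249.76] line-clip mm 0.0
```

The line and clip are both at about column 250, so they are aligned after release. Next I'll close the lever by pushing as before, with the finger leading slightly toward +y to offset contact drag.

```bash
python3 -m handwheel '[0,0,-15,0,0,0,0.1,30,46,-15,0,0,0,0,61,92,-15,0,0,0,0,61,92,-15,0,0,0,0,61,88,31,0,0,0,0,61,88,31,0,0,0,0]'
```

```text
time: 20.27
ee_pos: [387.2, -62.7, 79.9]
orientation: [3.139, -0.006, -3.051]
force: [-0.4, 0.4, -0.2]
grip_width: -0.0
gripper_force: 0.0
```

```bash
python3 -m handwheel '[-12,0,0,0,0,0,0,-17,1,0,0,0,0,0,-20,5,0,0,0,0,0,-23,10,0,0,0,0,0,-29.5,17,0,0,0,0,0,-37,23,0,0,0,0,0,-44,28,0,0,0,0,0,-52,31,0,0,0,0,0,-60,33,0,0,0,0,0,-67,33,0,0,0,0,0,-73.5,33,0,0,0,0,0,-75.5,33,0,0,0,0,0,-75.5,33,0,0,0,0,0]'
```

```text
time: 21.9
ee_pos: [462.2, -21.4, 83.0]
orientation: [3.138, -0.001, -3.05]
force: [-2.4, 9.5, -0.2]
grip_width: -0.1
gripper_force: 4.5
```

```bash
python3 -m handwheel '[-2,0,0,0,0,0,0,-4,0,0,0,0,0,0,-4,0,0,0,0,0,0]'
```

```text
time: 22.28
ee_pos: [465.1, -21.2, 82.8]
orientation: [3.138, -0.003, -3.05]
force: [-6.6, 9.6, 3.7]
grip_width: -0.4
gripper_force: 6.1
```

The y force suggests the finger slipped to the knob's +y side. I'll back off and find the knob.

```bash
python3 -m handwheel '[0,5,0,0,0,0,0,10,6,0,0,0,0,0,30,6,-10,0,0,0,0,30,6,-60,0,0,0,0,20,-40,-117,0,0,0,0,11,-98,-117,0,0,0,0,11,-98,-117,0,0,0,0,11,-98,-117,0,0,0,0]'
cat > knob.py <<'E'
from h import *
c=env.get_calibration("wrist");p,d=env.read_camera("wrist");print(env.sense()['ee_pos'])
v,u=np.mgrid[0:384,0:512];a=np.stack([(u-c['cx'])/c['fx'],(v-c['cy'])/c['fy']]);r=np.hypot(*a)
X=np.stack([a[0]/r*np.tan(r)*d,a[1]/r*np.tan(r)*d,d],-1)@c['R']-c['R'].T@c['t']
m=(p.max(2)<90)&(X[...,2]>80)&(X[...,2]<95)&(X[...,0]>410)&(X[...,0]<510)&(X[...,1]>-110)&(X[...,1]<-5)
print(m.sum());k=np.median(X[m],0);print("knob top",k)
m2=(X[...,2]>45)&(X[...,2]<75)&(X[...,0]>410)&(X[...,0]<510)&(X[...,1]>-110)&(X[...,1]<-5)
piv=np.array([487.9,-93.5]);w=k[:2]-piv;print("angle",np.arctan2(-w[0],w[1])-.089,np.hypot(*w))
E
python3 knob.py; python3 m.py
```

```text
time: 23.28
ee_pos: [463.6, -122.0, 199.5]
orientation: [3.141, 0.0, -3.052]
force: [-0.1, 0.9, 0.2]
grip_width: -0.1
gripper_force: 0.0
[ 463.23756584 -121.17526465  198.96811293]
312
knob top [481.32837065 -34.62812089  86.26036733]
angle 0.02216575139614435 59.23752579118509
[ 463.23756584 -121.17526465  198.96811293] 23.325
clip 225.0 wid 9.0 line [223.5  225.   225.96 223.49 225.96 222.99 228.36 229.   229.      nan
 229.05 224.58] line-clip mm nanm.py:13: RuntimeWarning: invalid value encountered in scalar divide
  r=p[v,b:b+15].min(1).astype(float);k=r[3:-3].argmin()+3;w=np.clip(110-r[k-2:k+3],0,None);L.append((w*np.arange(k-2,k+3)).sum()/w.sum()+b)
```

```bash
python3 -m handwheel '[6,-24,40,0,0,0,0,6,-24,84,0,0,0,0,6,-24,84,0,0,0,0,6,-24,84,0,0,0,0]'; python3 m.py; python3 - <<'E'
from h import *
p,d=env.read_camera("wrist")
for v in (158,164,170,178,182,186): print(v,[int(x) for x in p[v,225:264].min(1)])
E
```

```text
time: 23.88
ee_pos: [460.5, -145.7, 116.4]
orientation: [-3.141, 0.001, -3.049]
force: [0.6, -0.7, 0.5]
grip_width: 0.1
gripper_force: 0.0
[ 460.52227005 -145.67622262  116.42246126] 23.875
clip 249.2 wid 11.392857142857142 line [254.   254.      nan 247.73 251.   247.77 247.76 250.   247.78 248.27
 247.74 247.74] line-clip mm nan
158 [61, 60, 60, 60, 60, 60, 61, 60, 60, 61, 61, 60, 60, 60, 61, 60, 60, 60, 61, 56, 48, 55, 59, 59, 57, 52, 53, 52, 52, 52, 51, 53, 58, 58, 59, 58, 58, 59, 60]
164 [166, 166, 167, 167, 167, 167, 167, 167, 168, 167, 168, 168, 168, 168, 167, 167, 167, 168, 168, 150, 93, 59, 58, 58, 58, 58, 58, 58, 59, 57, 105, 153, 168, 167, 167, 167, 167, 167, 168]
170 [171, 171, 171, 170, 171, 171, 171, 172, 172, 167, 166, 182, 182, 140, 38, 117, 176, 190, 173, 139, 96, 57, 56, 56, 57, 56, 57, 56, 57, 57, 105, 156, 171, 172, 171, 171, 171, 172, 171]
178 [168, 168, 149, 94, 139, 167, 168, 164, 155, 150, 166, 186, 178, 134, 28, 114, 173, 184, 168, 147, 147, 152, 164, 170, 170, 170, 170, 170, 160, 123, 128, 169, 169, 170, 171, 171, 170, 171, 170]
182 [76, 76, 76, 76, 75, 76, 80, 119, 149, 150, 151, 151, 129, 51, 49, 115, 152, 152, 152, 149, 146, 127, 90, 81, 81, 80, 82, 81, 82, 81, 81, 82, 81, 81, 82, 81, 81, 82, 81]
186 [83, 83, 84, 82, 82, 87, 120, 150, 151, 152, 153, 131, 54, 27, 90, 139, 153, 153, 151, 150, 145, 124, 91, 83, 83, 82, 83, 84, 83, 82, 82, 82, 83, 83, 83, 82, 83, 83, 83]m.py:13: RuntimeWarning: invalid value encountered in scalar divide
  r=p[v,b:b+15].min(1).astype(float);k=r[3:-3].argmin()+3;w=np.clip(110-r[k-2:k+3],0,None);L.append((w*np.arange(k-2,k+3)).sum()/w.sum()+b)
```

The line is at column 239 and the clip at 250: −8.3 mm. The finger side slid off-centre on the knob and dragged the stop while it was unclamped. A better way is to turn the tool 90° and straddle the knob loosely, so a flat pad face pushes only along x.

```bash
python3 -m handwheel '[0,0,-12,0,0,0.18,0.3,-8,30,-12,0,0,0.36,0.45,-16,60,-12,0,0,0.54,0.45,-24,90,-12,0,0,0.72,0.45,-32,109,-12,0,0,0.9,0.45,-32,109,-12,0,0,1.08,0.45,-32,109,-12,0,0,1.26,0.45,-32,109,-12,0,0,1.44,0.45,-32,109,-12,0,0,1.57,0.45,-32,109,-12,0,0,1.57,0.45,-32,109,-12,0,0,1.57,0.45]'
```

```text
time: 25.35
ee_pos: [482.5, -34.8, 128.3]
orientation: [3.14, 0.001, 1.666]
force: [0.3, 0.0, 0.1]
grip_width: 38.6
gripper_force: 0.0
```

```bash
python3 -m handwheel '[0,0,25,0,0,0,0.45,0,0,45,0,0,0,0.45,0,0,45,0,0,0,0.28,0,0,45,0,0,0,0.28,0,0,45,0,0,0,0.28]'; python3 - <<'E'
from h import *
print(totool([1,0,0]),totool([0,1,0]))
E
```

```text
time: 25.98
ee_pos: [482.8, -35.0, 83.5]
orientation: [3.14, 0.001, 1.663]
force: [0.2, 0.2, 0.6]
grip_width: 24.2
gripper_force: 0.0
[-0.09226794  0.99573222  0.00199086] [ 9.95734000e-01  9.22690526e-02 -4.73291074e-04]
```

```bash
python3 -m handwheel '[-1,-12,0,0,0,0,0.28,-3,-22,0,0,0,0,0.28,-7,-32,0,0,0,0,0.28,-12,-41,0,0,0,0,0.28,-18,-49,0,0,0,0,0.28,-26,-56,0,0,0,0,0.28,-31,-60,0,0,0,0,0.28,-31,-60,0,0,0,0,0.28]'
```

```text
time: 26.98
ee_pos: [424.8, -71.7, 82.3]
orientation: [-3.141, 0.0, 1.662]
force: [-0.7, -0.5, 0.2]
grip_width: 23.8
gripper_force: 0.0
```

```bash
python3 -m handwheel '[0,0,-20,0,0,0,0.33,0,0,-45,0,0,0,0.33,-20,6,-45,0,0,-0.18,0.33,-40,12,-45,0,0,-0.36,0.33,-60,18,-45,0,0,-0.54,0.33,-85,27,-45,0,0,-0.72,0.33,-85,27,-45,0,0,-0.9,0.33,-85,27,-45,0,0,-1.08,0.33,-85,27,-45,0,0,-1.26,0.33,-85,27,-45,0,0,-1.44,0.33,-85,27,-45,0,0,-1.57,0.33,-85,27,-32,0,0,-1.57,0.33,-85,27,-32,0,0,-1.57,0.33]'; cat > prof.py <<'E'
from h import *
s=env.sense();c=env.get_calibration("wrist");p,d=env.read_camera("wrist");print(s['ee_pos'],s['time'])
h=cv2.cvtColor(p,cv2.COLOR_BGR2HSV);H,S,V=cv2.split(h)
u0,v0=map(int,proj(c,[432,-148,22]))
m=((H<6)|(H>172))&(S>110)&(V>50)
z=np.zeros(m.shape,np.uint8);z[v0-40:v0+40,u0-25:u0+25]=m[v0-40:v0+40,u0-25:u0+25]
v,u=np.nonzero(z);t=np.sort(np.unique(v))[3:13];b=[(u[v==r].min(),u[v==r].max()) for r in t]
rc=np.median(b,0);print("clip edges",rc,"centre",rc.mean(),"px/mm",(rc[1]-rc[0]+.6)/8,"rows",v.min(),v.max())
for r in range(v.max()-8,v.max()+26,3): print(r,"from",u0-18,[int(x) for x in p[r,u0-18:u0+18].min(1)])
E
python3 prof.py
```

```text
time: 28.6
ee_pos: [458.6, -152.7, 112.5]
orientation: [3.14, -0.003, -3.053]
force: [0.3, 0.4, 0.0]
grip_width: 28.2
gripper_force: 0.0
[ 458.55044537 -152.71185231  112.54309159] 28.6
clip edges [253. 264.] centre 258.5 px/mm 1.45 rows 147 180
172 from 240 [179, 179, 179, 179, 177, 174, 149, 85, 51, 127, 170, 174, 160, 100, 62, 62, 62, 63, 62, 62, 63, 62, 62, 92, 151, 178, 177, 177, 177, 177, 177, 177, 178, 178, 177, 178]
175 from 240 [179, 178, 179, 171, 172, 193, 174, 79, 68, 156, 196, 180, 145, 101, 61, 60, 61, 61, 63, 60, 61, 62, 60, 92, 151, 179, 179, 179, 179, 178, 179, 179, 179, 178, 179, 178]
178 from 240 [176, 176, 176, 174, 181, 197, 179, 78, 70, 161, 200, 187, 157, 99, 61, 61, 61, 62, 61, 61, 61, 61, 62, 91, 148, 175, 175, 175, 175, 175, 175, 175, 175, 176, 175, 153]
181 from 240 [175, 175, 175, 173, 182, 199, 178, 83, 70, 160, 199, 187, 175, 174, 175, 175, 175, 174, 174, 174, 175, 175, 146, 109, 160, 175, 175, 175, 175, 174, 175, 175, 175, 175, 175, 153]
184 from 240 [173, 163, 155, 162, 181, 198, 175, 72, 65, 157, 197, 184, 166, 156, 158, 168, 178, 178, 178, 178, 178, 
[... 585 characters left out ...]
 88]
196 from 240 [136, 157, 159, 161, 160, 161, 134, 31, 52, 122, 161, 161, 161, 159, 156, 142, 104, 88, 87, 87, 87, 88, 86, 87, 87, 86, 87, 88, 87, 87, 87, 87, 87, 87, 87, 87]
199 from 240 [145, 158, 161, 162, 162, 162, 136, 55, 66, 126, 162, 162, 162, 161, 158, 143, 107, 86, 88, 87, 87, 86, 87, 87, 87, 87, 86, 86, 85, 85, 86, 88, 86, 86, 86, 87]
202 from 240 [178, 192, 196, 198, 197, 197, 198, 198, 197, 197, 197, 198, 198, 196, 192, 177, 133, 83, 84, 84, 84, 84, 84, 83, 84, 83, 83, 83, 82, 83, 83, 83, 83, 83, 83, 83]
205 from 240 [184, 194, 200, 202, 202, 201, 201, 201, 201, 201, 202, 201, 202, 200, 193, 179, 141, 80, 81, 81, 81, 80, 81, 81, 81, 81, 80, 81, 80, 80, 81, 80, 81, 80, 80, 80]
```

The straddled opening barely moved the stop; it is now at −7.9 mm. Next: pinch and shift.

```bash
python3 -m handwheel '[0,-1.5,25,0,0,0,0.33,0,-1.5,50,0,0,0,0.33,0,-1.5,50,0,0,0,0.33,0,-1.5,50,0,0,0,0,0,-1.5,50,0,0,0,0,0,-1.5,50,0,0,0,0,0,2.5,50,0,0,0,0,0,7,50,0,0,0,0,0,7,50,0,0,0,0,0,7,50,0,0,0,0]' 40; python3 prof.py | head -9
```

```text
time: 29.9
ee_pos: [459.5, -147.2, 65.1]
orientation: [-3.14, 0.001, -3.05]
force: [-2.4, -3.0, 5.5]
grip_width: 9.0
gripper_force: 41.8
[ 459.49827524 -147.23418079   65.06189346] 29.9
clip edges [245. 259.] centre 252.0 px/mm 1.825 rows 154 196
188 from 233 [185, 185, 185, 185, 185, 184, 185, 185, 185, 185, 185, 178, 164, 167, 159, 118, 36, 59, 132, 169, 166, 145, 92, 66, 65, 97, 156, 185, 185, 185, 185, 184, 185, 185, 185, 185]
191 from 233 [188, 188, 188, 188, 188, 188, 187, 173, 169, 187, 184, 183, 197, 205, 197, 150, 45, 74, 165, 206, 202, 180, 114, 65, 66, 96, 158, 188, 189, 188, 188, 188, 188, 188, 187, 187]
194 from 233 [181, 180, 182, 181, 181, 181, 164, 103, 113, 166, 175, 179, 198, 207, 200, 153, 45, 75, 168, 209, 204, 181, 121, 66, 65, 94, 153, 181, 181, 181, 181, 181, 181, 181, 181, 181]
197 from 233 [182, 183, 183, 182, 182, 182, 165, 104, 113, 167, 175, 180, 201, 208, 201, 153, 46, 74, 167, 209, 203, 188, 175, 172, 129, 94, 156, 182, 182, 182, 183, 182, 182, 182, 182, 182]
200 from 233 [186, 186, 186, 186, 186, 186, 168, 112, 128, 164, 161, 177, 202, 207, 200, 152, 45, 78, 169, 208, 202, 186, 166, 165, 146, 134, 173, 187, 187, 187, 188, 188, 188, 188, 187, 187]
203 from 233 [85, 85, 84, 86, 87, 88, 89, 114, 150, 164, 166, 171, 184, 195, 186, 135, 35, 65, 155, 192, 184, 176, 167, 165, 162, 138, 87, 87, 88, 87, 87, 86, 87, 87, 87, 87]
206 from 233 [89, 89, 89, 92, 92, 94, 95, 129, 161, 164, 166, 167, 168, 168, 150, 90, 32, 54, 128, 168, 168, 167, 167, 166, 164, 145, 102, 93, 93, 94, 93, 93, 92, 94, 93, 93]
```

```bash
python3 -m handwheel '[0,1,0,0,0,0,0,0,1.9,0,0,0,0,0,0,1.9,0,0,0,0,0,0,1.9,0,0,0,0,0]'; python3 prof.py | sed -n '1,2p;5,6p'
```

```text
time: 30.45
ee_pos: [459.3, -145.2, 65.0]
orientation: [-3.14, 0.001, -3.05]
force: [-2.6, -3.5, 6.0]
grip_width: 9.0
gripper_force: 41.9
[ 459.29590057 -145.20809887   65.03858206] 30.45
clip edges [241. 255.] centre 248.0 px/mm 1.825 rows 154 195
193 from 230 [184, 184, 184, 184, 184, 184, 157, 66, 144, 183, 184, 158, 64, 85, 156, 198, 207, 201, 154, 47, 75, 169, 210, 204, 182, 162, 183, 183, 183, 183, 182, 183, 183, 183, 183, 183]
196 from 230 [182, 182, 181, 182, 182, 182, 155, 67, 142, 182, 182, 173, 141, 123, 170, 201, 209, 201, 154, 45, 76, 169, 209, 204, 182, 161, 183, 183, 183, 183, 183, 183, 183, 183, 183, 183]
```

```bash
python3 -m handwheel '[0,-1,0,0,0,0,0,0,-2.1,0,0,0,0,0,0,-2.1,0,0,0,0,0,0,-2.1,0,0,0,0,0]'; python3 prof.py | sed -n '1,2p;5,6p'
```

```text
time: 31.0
ee_pos: [459.3, -145.8, 65.0]
orientation: [3.14, 0.0, -3.051]
force: [-3.2, 2.4, 8.9]
grip_width: 9.6
gripper_force: 42.4
[ 459.34898931 -145.82799921   65.00708909] 31.0
clip edges [242. 256.] centre 249.0 px/mm 1.825 rows 154 195
193 from 231 [183, 183, 184, 184, 183, 174, 131, 91, 155, 183, 184, 157, 85, 157, 198, 207, 201, 153, 46, 74, 169, 210, 204, 181, 126, 144, 182, 182, 183, 182, 182, 182, 182, 182, 183, 182]
196 from 231 [181, 182, 181, 181, 182, 172, 129, 91, 153, 182, 181, 172, 150, 169, 200, 209, 200, 153, 46, 105, 180, 209, 203, 181, 124, 143, 182, 182, 183, 183, 182, 182, 182, 182, 183, 182]
```

Aligned at +0.2 mm. Next: release, turn, and straddle the knob.

```bash
python3 -m handwheel '[0,0.6,0,0,0,0,0,0,0.6,0,0,0,0,0.3,0,0.6,0,0,0,0,0.3,0,0.6,0,0,0,0,0.3,0,0,-30,0,0,0,0.3,0,0,-65,0,0,0,0.3,7,22,-65,0,0,0.18,0.45,14,44,-65,0,0,0.36,0.45,21,66,-65,0,0,0.54,0.45,27.5,84,-65,0,0,0.72,0.45,27.5,84,-65,0,0,0.9,0.45,27.5,84,-65,0,0,1.08,0.45,27.5,84,-65,0,0,1.26,0.45,27.5,84,-65,0,0,1.44,0.45,27.5,84,-65,0,0,1.57,0.45,27.5,84,-65,0,0,1.57,0.45,27.5,84,-65,0,0,1.57,0.45]'; python3 - <<'E'
from h import *
print(totool([1,0,0])); p,d=env.read_camera("wrist")
c=env.get_calibration("wrist");print(proj(c,[427,-63,89]))
v,u=np.mgrid[0:384,0:512];a=np.stack([(u-c['cx'])/c['fx'],(v-c['cy'])/c['fy']]);r=np.hypot(*a)+1e-9
X=np.stack([a[0]/r*np.tan(r)*d,a[1]/r*np.tan(r)*d,d],-1)@c['R']-c['R'].T@c['t']
m=(p.max(2)<90)&(X[...,2]>62)&(X[...,2]<96)&(X[...,0]>400)&(X[...,0]<460)&(X[...,1]>-100)&(X[...,1]<-30)
print(m.sum(),X[m].min(0) if m.any() else '',X[m].max(0) if m.any() else '',np.median(X[m],0) if m.any() else '')
E
```

```text
time: 33.17
ee_pos: [424.0, -65.4, 129.2]
orientation: [-3.142, -0.0, 1.665]
force: [-0.7, 0.2, 0.5]
grip_width: 38.4
gripper_force: 0.0
[-9.43520773e-02  9.95538890e-01 -5.63064470e-05]
(np.float64(253.09369884753227), np.float64(226.8960002227621))
951 [417.96691695 -72.65651397  62.02685373] [436.72958052 -53.9522562   88.39804938] [426.78983343 -59.58996596  85.5703245 ]
```

```bash
python3 -m handwheel '[3,3.5,0,0,0,0,0.45,3,3.5,25,0,0,0,0.45,3,3.5,45,0,0,0,0.45,3,3.5,45,0,0,0,0.28,3,3.5,45,0,0,0,0.28,3,3.5,45,0,0,0,0.28]'
```

```text
time: 33.98
ee_pos: [428.1, -62.4, 85.3]
orientation: [3.14, 0.001, 1.663]
force: [0.0, 0.2, -0.5]
grip_width: 23.4
gripper_force: 0.0
```

```bash
python3 -m handwheel '[0,2,0,0,0,0,0.28,4.5,5.5,0,0,0,0,0.28,9,9,0,0,0,0,0.28,13,13,0,0,0,0,0.28,16,16.5,0,0,0,0,0.28,19.5,20.5,0,0,0,0,0.28,22,25,0,0,0,0,0.28,27,34,0,0,0,0,0.28,30,43.5,0,0,0,0,0.28,32,53.5,0,0,0,0,0.28,32,60,0,0,0,0,0.28,32,62,0,0,0,0,0.28,32,62,0,0,0,0,0.28]'
```

```text
time: 35.6
ee_pos: [484.6, -24.6, 84.0]
orientation: [-3.137, -0.001, 1.663]
force: [-8.8, 0.0, 6.6]
grip_width: 23.9
gripper_force: 4.5
```

```bash
python3 -m handwheel '[0,1.5,0,0,0,0,0.28,0,3,0,0,0,0,0.28,0,3,0,0,0,0,0.28]'
```

```text
time: 35.98
ee_pos: [485.1, -24.4, 83.6]
orientation: [-3.131, -0.001, 1.663]
force: [-18.5, -0.4, 13.9]
grip_width: 24.3
gripper_force: 9.3
```

```bash
python3 -m handwheel '[0,-3,0,0,0,0,0.28,0,-5.5,0,0,0,0,0.34,0,-5.5,-20,0,0,0,0.34,0,-5.5,-45,0,0,0,0.34,-30,-10,-45,0,0,-0.18,0.34,-60,-15,-45,0,0,-0.36,0.34,-90,-20,-45,0,0,-0.54,0.3,-119,-24,-45,0,0,-0.72,0.3,-119,-24,-45,0,0,-0.9,0.3,-119,-24,-45,0,0,-1.08,0.3,-119,-24,-45,0,0,-1.26,0.3,-119,-24,-45,0,0,-1.44,0.3,-119,-24,-45,0,0,-1.57,0.3,-119,-24,-35,0,0,-1.57,0.3,-119,-24,-35,0,0,-1.57,0.3]'; python3 prof.py
```

```text
time: 37.85
ee_pos: [475.6, -144.9, 118.2]
orientation: [3.141, -0.001, -3.053]
force: [-0.7, -0.1, 0.1]
grip_width: 25.4
gripper_force: 0.0
[ 475.59042503 -144.85730759  118.22153239] 37.85
clip edges [244. 255.] centre 249.5 px/mm 1.45 rows 122 154
146 from 231 [154, 155, 154, 155, 155, 154, 155, 155, 154, 155, 155, 154, 155, 133, 48, 52, 58, 61, 45, 31, 51, 60, 51, 49, 118, 156, 156, 156, 156, 155, 155, 155, 155, 155, 155, 154]
149 from 231 [156, 155, 155, 155, 155, 155, 155, 155, 155, 155, 154, 154, 155, 133, 74, 133, 169, 156, 92, 58, 135, 172, 155, 110, 116, 154, 154, 154, 154, 154, 154, 154, 154, 154, 154, 154]
152 from 231 [157, 157, 157, 157, 157, 156, 156, 157, 156, 139, 103, 143, 156, 133, 80, 138, 172, 161, 95, 58, 139, 176, 165, 129, 118, 156, 156, 156, 156, 156, 156, 156, 155, 156, 156, 157]
155 from 231 [151, 151, 150, 151, 150, 150, 150, 150, 150, 129, 87, 135, 151, 135, 99, 140, 172, 160, 96, 57, 139, 174, 163, 130, 116, 150, 151, 150, 151, 151, 151, 150, 151, 152, 152, 151]
158 from 231 [156, 156, 156, 156, 156, 156, 156, 156, 156, 133, 70, 126, 150, 136, 133, 146, 
[... 607 characters left out ...]

170 from 231 [71, 71, 70, 71, 71, 71, 71, 70, 71, 71, 88, 136, 166, 169, 172, 173, 173, 173, 173, 173, 174, 174, 174, 173, 172, 169, 162, 132, 77, 71, 72, 72, 71, 70, 71, 71]
173 from 231 [72, 71, 72, 71, 73, 71, 71, 71, 70, 71, 94, 141, 167, 172, 176, 177, 177, 177, 177, 177, 177, 177, 177, 177, 176, 171, 164, 137, 77, 72, 71, 71, 70, 71, 71, 71]
176 from 231 [71, 70, 70, 72, 71, 70, 71, 71, 71, 71, 94, 140, 166, 171, 177, 177, 177, 177, 177, 177, 177, 177, 178, 177, 176, 171, 163, 135, 76, 70, 69, 68, 70, 69, 69, 68]
179 from 231 [67, 68, 68, 67, 67, 68, 68, 67, 67, 67, 92, 139, 166, 172, 176, 177, 177, 177, 177, 177, 178, 178, 177, 177, 176, 171, 163, 134, 74, 68, 69, 67, 67, 67, 68, 66]
```

The line (249.8) and the clip's centre (249.5) are aligned to about 0.2 mm. The lever was pressed hard against its home stop, and the robot is clear.

```bash
python3 -m handwheel '[0,0,-50,0,0,0,0.3,0,0,-60,0,0,0,0.3,0,0,-60,0,0,0,0.3]'; python3 knob.py; python3 -c "
from station import env;print(env.finish_job())"
```

```text
time: 38.28
ee_pos: [476.7, -145.3, 180.2]
orientation: [-3.14, 0.002, -3.051]
force: [-0.3, -0.1, -0.4]
grip_width: 25.4
gripper_force: 0.0
[ 475.93074168 -144.95853682  178.97040981]
346
knob top [481.44588863 -27.61692496  86.11013647]
angle 0.008651532239134091 66.19845263163073
the job is handed in; nothing more can be done
None
```

The job is handed in at 38 s: the stop's index line is within about 0.2 mm of the red clip and the lever is clamped fully home, after two earlier clampings came out 1.6 mm and 8.3 mm off (the stop had been dragged while unclamped) and were reopened and reset.

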